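# Size the spring clamp to a turned shaft and hold it open

## Task

One of the two turned shafts stands loosely between the caliper jaws of the jig: slide the caliper's moving jaw shut on it with a firm push (some 15 N), so that both jaws clearly press on it, and leave the jaw there. Then pull the spring clamp's slide out by its round post until its index fin is level with the caliper jaw's pointer, and finish while still holding it there against its spring, so that I can load the clamp. Keep the shaft standing between the jaws and leave the other shaft and everything else on the bench alone.

Things in the scene. Friction and masses are not known exactly. Their poses are not given: they have to be found in the camera images.
- jig: bench jig, grey base plate 145 x 300 x 8 mm, fixed to the bench, turned up to 0.4 rad. Origin at bench level; +y runs along its two parallel rails and is the way both sliding parts open. Caliper rail at x = -43 mm (nearer the robot), spring clamp rail at x = +58 mm. Only the tab and the post rise above 65 mm (both to 110 mm); shafts are 62 mm high
- fixed_jaw: the caliper's fixed steel jaw, rigid with the jig, with the jig's origin and axes: its face is the plane y = 0 and looks to +y. Both jaws reach out over the bare bench at x = -110 to -60 mm, from 6 to 55 mm high
- caliper_jaw (a joint): gap between the caliper jaws in m: 0 shut, 0.10 fully open, starts at 0.065 to 0.095; no spring, stays where it is left, about 1.5 N of friction. The moving jaw closes towards the jig's -y; with the thick shaft in it shuts to about 0.045, with the thin one to 0.029, sweeping the shaft along the bench (up to 6 N) to the fixed jaw; a push of 12 to 20 N surely presses on both
- jaw_tab (a point): middle of the gripping part of the moving jaw's upright aluminium tab, 95 mm above the bench; axes as the jig's. The tab is 14 mm thick along the jig's y, 28 mm wide along its x, top 110 mm above the bench, free from 65 mm up; grip it from above across its thickness
- pointer (a point): tip of the moving jaw's pointer, a flat steel fin 3 mm thick that reaches from the jaw's carriage towards the clamp rail, 36 mm above the bench; axes as the jig's; moves with the jaw. Its y in the jig's frame is the gap + 20 mm. This is the mark
- clamp_slide (a joint): opening of the spring clamp in m: 0 shut (start), stop at 0.090; grows as the slide is pulled to the jig's +y. A spring pulls it back: 5.6 N at 0, rising by 1.4 N per 10 mm. Level with the pointer when this joint equals the caliper gap (about 0.045 or 0.029 once the caliper is shut)
- slide_post (a point): middle of the gripping part of the clamp slide's upright round steel post, diameter 20 mm, 95 mm above the bench; axes as the jig's. The post is free from 65 mm up, top 110 mm above the bench
- index (a point): tip of the slide's index fin, a flat steel fin 3 mm thick that reaches from the slide's carriage towards the pointer, 36 mm above the bench; axes as the jig's; moves with the slide. Its y in the jig's frame is the slide's opening + 20 mm; it passes 5 mm clear of the pointer's tip
- thick_shaft: stepped turned steel shaft standing upright, 46 mm diameter up to 42 mm, then a 22 mm spigot to 62 mm; origin at the centre of its underside; 0.35 to 0.7 kg. Stands either between the caliper jaws or loose on the bench beside the fixed jaw
- thin_shaft: the same but 30 mm diameter with an 18 mm spigot; 0.18 to 0.36 kg; stands in the other of the two places
- collar: bystander: brass collar, 36 mm diameter, 14 mm high, lying beyond the jig; origin at its underside
- oak_block: bystander: wooden block 50 x 90 x 30 mm, to the left
- screwdriver: bystander: screwdriver 200 mm long, to the right
- spanner: bystander: steel spanner 180 mm long, to the left
- tin: bystander: metal can, diameter 60 mm, 90 mm high, to the left
- tape: bystander: roll of brown tape, diameter 90 mm, 24 mm high, to the right
- hammer: bystander: hammer 270 mm long, to the right
There are look-alikes about, which are no part of the job. Leave any pink or purple look-alike of the thick_shaft alone.

How it is judged:
By the outcome, as a careful person would: the job done as asked, in the order asked, and still so for the second after the job is handed in, while the arm keeps its last pose, push and grip.
It also fails if it takes over 48 s, if anything falls off the work surface, if the arm or the gripper's body presses on something with over 40 N, if the wrist force passes 120 N, or if a joint passes its speed limit or range.

## Robot

A 6-joint arm with a two-finger parallel gripper is mounted at the origin on the work surface. World frame = base frame: x ahead of the robot, y to its left, z up, the work surface at z = 0. Lengths are in m, angles in rad, forces in N, time in s.
With the tool pointing down it reaches from about 0.35 to 0.975 m from the base axis. Payload 4.9 kg.
Tool frame: the origin (TCP) lies midway between the tips of the shut fingers; the grasp point (between the pads) lies 19 mm behind it; z points along the fingers, y is the direction in which the jaws open and shut (so a half turn about z gives the same grasp; the last joint's range is limited). The gripper opens to 85 mm and grips with 20 to 120 N. Pads are 22 mm wide; open, the fingers measure 114 mm over their backs; the gripper's body (76 mm by 85 mm) begins 54 mm behind the grasp point. The pads swing forward as they close: fully open they stand 13 mm farther back than shut.
Start: joints at [-1.348, 0.053, 1.613, -0, 1.476, -0.119], TCP at [0.209, -0.589, 0.231] pointing down, gripper open.
Joint ranges: [-3.01, 3.01], [-1.01, 2.22], [0.06, 2.58], [-1.02, 4.17], [0.09, 2.62], [-3.14, 3.14]. Speed limits (rad/s): [2.57, 2.57, 3.14, 3.14, 3.14, 3.14].

## Interface

Orientations are given as a rotation vector (axis times angle).
In Python, from station import ctrl gives the robot as it stands.
- The arm moves only by the shell command python3 -m jog 'ROWS' [FORCE]. ROWS is JSON, one flat list of numbers, 7 for each row, row after row: the opening, from 0 (shut) to 1 (fully open), then the shift along the tool's x, y, z in m, then the turn, a rotation vector about the tool's x, y, z in degrees. A call has 1 to 10 rows; each row shifts and turns the commanded pose from where the row before left it, along the tool's axes as they then stand; what a row does not reach is not made up. A row lasts 1/8 s, in which the tool goes at most 62.5 mm and 10.7 degrees, less where a joint would pass 70% of its speed; a pose out of reach is approached as far as the arm can. A call with a gripper value outside its range is refused whole. The fingers move at their own pace and stop on an object; FORCE is the grip in N (left out, the last holds). Time passes only in rows, so rows that do not move let the fingers close. It gives the time, the measured TCP pose, the force and the opening at its end, in the units of the state.
- ctrl.get_obs(): the state, without advancing time (a new reading comes with each control period).
- ctrl.get_image(name): name is "side" or "top" or "wrist"; returns a dict with "image" (384x512x3 uint8, blue, green, red), "camera_matrix" (3x3 intrinsics, pixels), "dist_coeffs" ([k1, k2, p1, p2, k3] as OpenCV has them; the pictures are not rectified), "rvec" (rotation vector, rad) and "tvec" (3), from world to camera coordinates, as OpenCV has them; the wrist camera has in their place "mount" (4x4, takes a point from camera to tool coordinates, whose origin is the TCP and whose axes are the flange's). Camera axes: x right, y down, z forward; pixel columns grow to the right and rows downward; lengths in m; the calibration is good to about 2 mm. A picture is of the moment at which its call begins: read the wrist's pose just before it. There is no depth.
- ctrl.finish_job(): hands the job in, once; it reports no verdict.
Trained networks look in a picture, given as the dict that the camera call returned (one of the last four; its "shot" number tells which), for a name from the list of things; names that differ only in an ending like _2 or _b are one class to them, and where a whole thing is asked for, a point or a joint stands for the part that bears it (a point fixed in the world has none). Each returns a list of dicts, best first, with "p" (0 to 1); they miss things now and then, are a little off and sometimes report something else, mostly with a low value. They report only what shows in the picture. A call takes as long as a camera call. They do not tell look-alikes from the thing itself.
- ctrl.boxes_of(target, picture): "box" ([centre column, centre row, width, height] in pixels, round what is visible of it).
The state is a dict: "t": time; "q": joint angles; "dq": joint speeds; "effort": joint torques, N m; "tool_pos": TCP position; "tool_rot": TCP orientation; "contact_force": force on the tool from outside, world axes, zero at the start; "wrist_torque": the same for the moment, N m; "opening": finger opening in m.
Only numpy, scipy, OpenCV 4.12 (cv2) and the standard library are available. Lean on these libraries where they do the work, as an engineer would, in place of code of your own. Each camera call takes 0.05 s, during which the arm holds its last target. There are 200 camera calls.

## Working session

There is one attempt and no reset: what is moved stays moved. The work goes in short steps, Python scripts to look and compute and a shell command to move; the robot and the scene stay as the last step left them, time stands still between calls to the robot, and variables do not carry over. Pictures are saved under pics/ and viewed, about 8 in all and at most 12, crops included, and the job is handed in when it is done.

```bash
mkdir -p pics
cat > h.py <<'E'
import numpy as np, cv2
from station import ctrl
from scipy.spatial.transform import Rotation as R
def cam(d,obs=None):
    K=np.array(d["camera_matrix"]);D=np.array(d["dist_coeffs"],float)
    if "mount" in d:
        T=np.eye(4);T[:3,:3]=R.from_rotvec(obs["tool_rot"]).as_matrix();T[:3,3]=obs["tool_pos"]
        C=np.linalg.inv(T@np.array(d["mount"]));Rm,t=C[:3,:3],C[:3,3]
    else: Rm=R.from_rotvec(np.ravel(d["rvec"])).as_matrix();t=np.ravel(d["tvec"])
    return K,D,Rm,t
def ray(c,px,z):
    K,D,Rm,t=c
    u=cv2.undistortPoints(np.array([[px]],float),K,D).ravel()
    d=Rm.T@np.array([u[0],u[1],1]);o=-Rm.T@t
    return o+d*(z-o[2])/d[2]
def proj(c,P):
    K,D,Rm,t=c
    return cv2.projectPoints(np.array(P,float).reshape(-1,1,3),cv2.Rodrigues(Rm)[0],t,K,D)[0].reshape(-1,2)
E
python3 - <<'E'
from h import *
o=ctrl.get_obs();print(o["tool_rot"],o["opening"],o["contact_force"],o["t"])
for n in("top","side"):
    d=ctrl.get_image(n);cv2.imwrite(f"pics/{n}0.png",cv2.resize(d["image"],(800,600),interpolation=cv2.INTER_CUBIC));c=cam(d)
    print(n,"campos",-c[2].T@c[3])
    for k,z in(("jaw_tab",.095),("slide_post",.095),("pointer",.036),("index",.036),("thick_shaft",.03),("thin_shaft",.03),("jig",.008),("fixed_jaw",.055)):
        for b in ctrl.boxes_of(k,d)[:3]: print(n,k,round(b["p"],2),np.round(b["box"]),np.round(ray(c,b["box"][:2],z),3))
E
```

```text
[-3.09385551e+00 -5.33897974e-01  1.95568722e-04] 0.08516036528764857 [-0.1775152 -0.3638804 -0.6253195] 0.0
top campos [ 0.30646418 -0.00670268  1.2582716 ]
top jaw_tab 0.69 [204. 230.  22.  33.] [0.481 0.128 0.095]
top slide_post 0.7 [239. 227.   4.  27.] [0.494 0.032 0.095]
top slide_post 0.65 [224. 205. 104.  82.] [0.555 0.078 0.095]
top slide_post 0.63 [224. 178.  16.  29.] [0.633 0.084 0.095]
top pointer 0.91 [205. 231.  25.  34.] [0.487 0.133 0.036]
top index 0.73 [225. 179.  18.  26.] [0.647 0.085 0.036]
top thick_shaft 0.57 [230. 237.  10.  15.] [0.475 0.058 0.03 ]
top thick_shaft 0.57 [219. 264.  14.  18.] [0.394 0.087 0.03 ]
top thick_shaft 0.53 [246. 266.  20.  14.] [0.395 0.009 0.03 ]
top thin_shaft 0.67 [266. 234.  10.   9.] [ 0.489 -0.044  0.03 ]
top jig 0.59 [225. 205. 108.  84.] [0.572 0.083 0.008]
top fixed_jaw 0.56 [205. 231.  20.  33.] [0.485 0.13  0.055]
top fixed_jaw 0.42 [239. 226.   3.  30.] [0.505 0.034 0.055]
side campos [0.52818612 0.79487307 0.77727077]
side jaw_tab 0.59 [284. 223.  36.  30.] [0.498 0.174 0.095]
side slide_post 0.9 [228. 208.  34.  30.] [0.641 0.129 0.095]
side slide_post 0.57 [290. 113.  48.   6.] [ 0.48  -0.351  0.095]
side pointer 0.82 [286. 224.  31.  39.] [0.489 0.122 0.036]
side index 0.77 [229. 207.  34.  30.] [0.65  0.066 0.036]
side thick_shaft 0.76 [324. 245.  20.  25.] [0.39  0.182 0.03 ]
side thick_shaft 0.71 [319. 221.  15.  21.] [0.399 0.099 0.03 ]
side thick_shaft 0.54 [314. 198.  16.  20.] [0.407 0.009 0.03 ]
side thin_shaft 0.5 [284. 186.   9.  20.] [ 0.497 -0.039  0.03 ]
side jig 0.88 [256. 223.  90.  93.] [0.571 0.098 0.008]
side jig 0.32 [281. 224.  33.  34.] [0.501 0.098 0.008]
side fixed_jaw 0.79 [281. 199.  31.  16.] [0.506 0.045 0.055]
```

Run:
```python
from h import *
a=ctrl.get_image("top")["image"][140:300,150:300];b=ctrl.get_image("side")["image"][140:290,190:350]
a=cv2.resize(a,(400,427),interpolation=cv2.INTER_CUBIC);b=cv2.resize(b,(400,375),interpolation=cv2.INTER_CUBIC)
im=np.zeros((427,800,3),np.uint8);im[:,:400]=a;im[:375,400:]=b
cv2.imwrite("pics/crop1.png",im)
```

```text
(no output)
```

View pics/crop1.png

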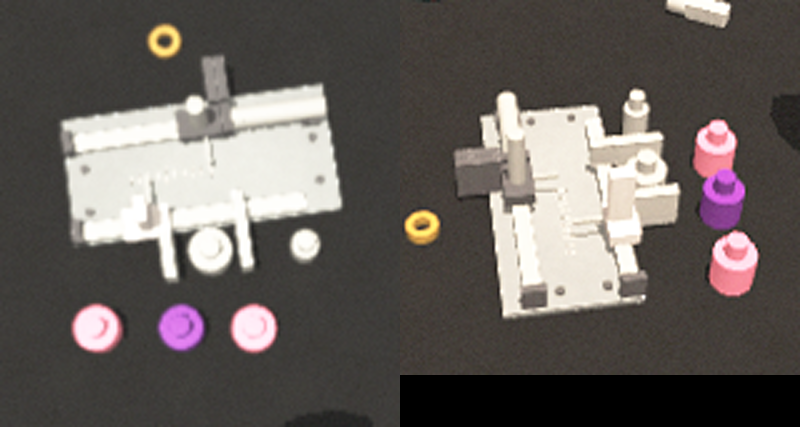

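View pics/top0.png

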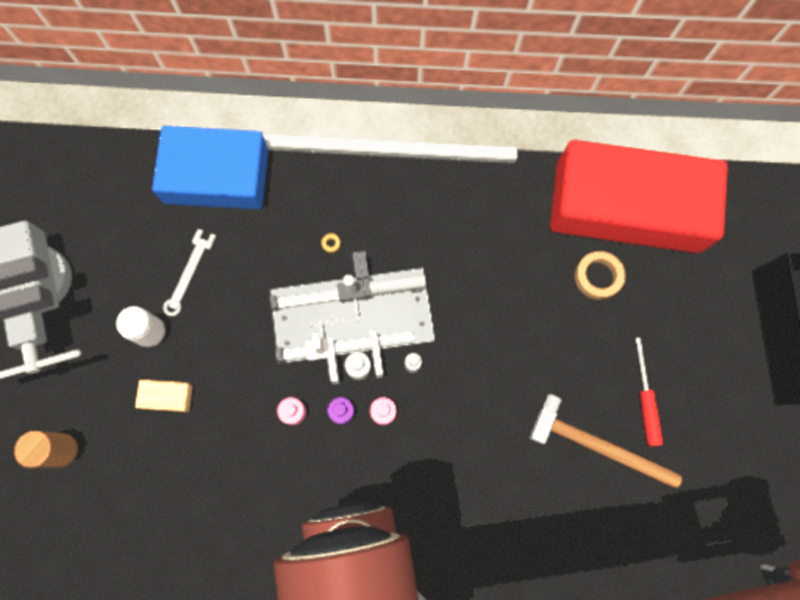

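The thick shaft (grey, crop 209,250) stands between the jaws. The thin one (305,243) stands loose beside the fixed jaw. The pink, purple and pink look-alikes are at (97,328), (181,328) and (253,328). I'll compute the jig pose next, then look from near.

Run:
```python
from h import *
d=ctrl.get_image("top");c=cam(d)
def w(p,z): return ray(c,(150+p[0]/2.667,140+p[1]/2.667),z)
P=[w(p,.008) for p in((62,122),(322,86),(340,210),(75,244))];print(np.round(P,3))
for a,b in((1,0),(2,3)): v=P[a]-P[b];print("yaw",np.arctan2(v[0],-v[1]),np.linalg.norm(v))
m=np.mean(P,0);print("mid",m)
print("post top",w((195,104),.11),"tab top",w((141,197),.11))
e=ctrl.get_image("side");c2=cam(e)
def s(p,z): return ray(c2,(190+(p[0]-400)/2.5,140+p[1]/2.5),z)
print("side post top",s((508,98),.11),"tab top",s((620,172),.11))
o=ctrl.get_obs();print(R.from_rotvec(o["tool_rot"]).as_matrix(),o["t"])
print(np.array(ctrl.get_image("wrist")["mount"]))
```

```text
[[ 0.623  0.244  0.008]
 [ 0.683 -0.05   0.008]
 [ 0.54  -0.077  0.008]
 [ 0.484  0.215  0.008]]
yaw 0.20229512365307056 0.29947249151224786
yaw 0.1885318543999481 0.29721930007991776
mid [0.58250759 0.08324565 0.008     ]
post top [0.6247511  0.08602208 0.11      ] tab top [0.52233339 0.13423807 0.11      ]
side post top [0.63837021 0.03303602 0.11      ] tab top [0.5137378  0.13880403 0.11      ]
[[ 9.42163580e-01  3.35153379e-01 -3.97345085e-05]
 [ 3.35153381e-01 -9.42163579e-01  3.21251775e-05]
 [-2.66695450e-05 -4.35843271e-05 -9.99999999e-01]] 1.1
[[ 3.24812756e-04 -9.64032770e-01 -2.65783207e-01  6.73091809e-02]
 [ 9.99999877e-01  2.13636594e-04  4.47206729e-04  1.20608410e-03]
 [-3.74340922e-04 -2.65783320e-01  9.64032721e-01 -1.42298185e-01]
 [ 0.00000000e+00  0.00000000e+00  0.00000000e+00  1.00000000e+00]]
```

```bash
python3 -m jog '[1,0,0,0,0,0,8.4, 1,0.032,-0.044,0,0,0,0, 1,0.032,-0.044,0,0,0,0, 1,0.032,-0.044,0,0,0,0, 1,0.032,-0.044,0,0,0,0, 1,0.032,-0.044,0,0,0,0, 1,0.032,-0.044,0,0,0,0, 1,0.032,-0.044,0,0,0,0, 1,0.032,-0.044,0,0,0,0, 1,0.032,-0.044,0,0,0,0]'
python3 -m jog '[1,0.032,-0.044,0,0,0,0, 1,0.032,-0.044,0,0,0,0, 1,0.032,-0.044,0,0,0,0, 1,0.032,-0.044,0,0,0,0, 1,0.032,-0.044,0,0,0,0, 1,0,0,0,0,0,0]'
python3 - <<'E'
from h import *
o=ctrl.get_obs();d=ctrl.get_image("wrist");c=cam(d,o)
cv2.imwrite("pics/w1.png",cv2.resize(d["image"],(800,600)))
print(o["tool_pos"],o["t"],R.from_rotvec(o["tool_rot"]).as_matrix()[:2,0],o["q"])
for k,z in(("jaw_tab",.11),("slide_post",.11),("pointer",.036),("index",.036),("thick_shaft",.042)):
    for b in ctrl.boxes_of(k,d)[:2]: print(k,round(b["p"],2),np.round(b["box"]),np.round(ray(c,b["box"][:2],z),3))
E
```

```text
t: 2.4
tool_pos: [0.4157, -0.1429, 0.2317]
tool_rot: [3.126, 0.306, 0.002]
contact_force: [0.6, -0.1, -0.1]
opening: 0.0855
t: 3.15
tool_pos: [0.5301, 0.1052, 0.2311]
tool_rot: [-3.125, -0.313, 0.001]
contact_force: [-0.3, 0.3, 0.1]
opening: 0.0854
[0.53005791 0.10517743 0.23112831] 3.15 [0.98009112 0.19854796] [ 5.79077316e-02 -1.50081098e-01  1.80895572e+00  4.44779831e-04
  1.48309858e+00  1.42878892e+00]
jaw_tab 0.66 [227. 189.  45. 100.] [0.521 0.129 0.11 ]
slide_post 0.9 [296.  73.  49. 111.] [0.632 0.09  0.11 ]
pointer 0.55 [227. 186.  42. 101.] [0.503 0.134 0.036]
index 0.84 [291.  74.  56. 117.] [0.641 0.088 0.036]
thick_shaft 0.91 [280. 208.  34.  43.] [0.49  0.066 0.042]
thick_shaft 0.84 [185. 255.  32.  52.] [0.405 0.17  0.042]
```

View pics/w1.png

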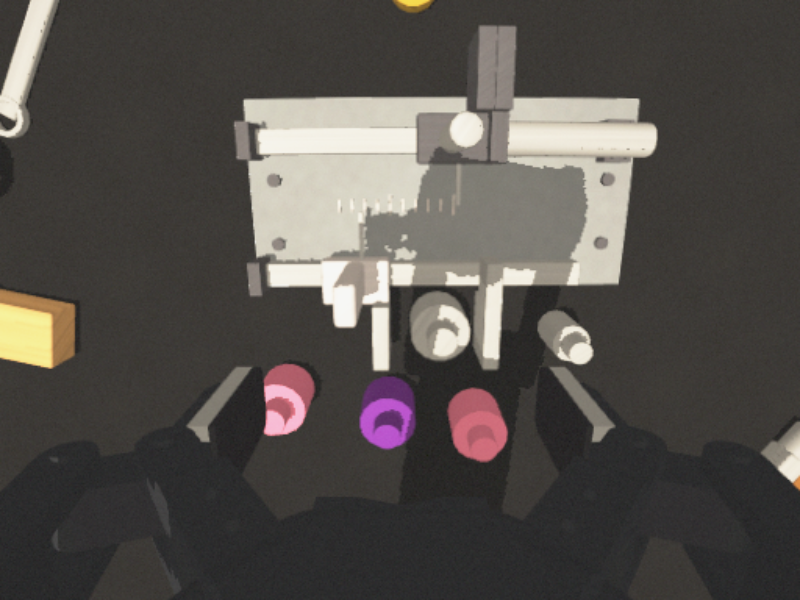

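Run:
```python
from h import *
o=ctrl.get_obs();d=ctrl.get_image("wrist");c=cam(d,o);s=512/800
r=lambda p,z:ray(c,(p[0]*s,p[1]*s),z)
C=[r(p,.008) for p in((245,98),(638,98),(620,284),(258,284))]
v=(C[0]-C[1])+(C[3]-C[2]);y=v[:2]/np.linalg.norm(v[:2]);yaw=np.arctan2(-y[0],y[1]);x=np.array([y[1],-y[0]])
J=lambda p:np.round((p[:2]@x,p[:2]@y),4)
print("yaw",yaw,"corners",[J(p) for p in C])
for n,p,z in(("post top",(466,129),.11),("fixed jaw face near end",(480,368),.006),("fj top tip",(476,367),.055),("fj top root",(480,285),.055),("mj face top tip",(389,368),.055),("mj face root",(388,305),.055),("pointer tip",(361,222),.036),("index tip",(458,200),.036),("thick spigot",(442,341),.062),("tab tip",(345,326),.11)):
    print(n,np.round(r(p,z)[:2],4),J(r(p,z)))
print(d["image"].shape);cv2.imwrite("pics/w1c.png",cv2.resize(d["image"][60:260,150:400],(800,640)[:2],interpolation=cv2.INTER_CUBIC)[:600])
```

```text
yaw 0.1956351245039662 corners [array([0.6606, 0.1113]), array([ 0.6611, -0.1854]), array([ 0.5161, -0.1884]), array([0.5166, 0.1127])]
post top [0.6248 0.0818] [ 0.6288 -0.0412]
fixed jaw face near end [0.4462 0.0122] [ 0.44   -0.0748]
fj top tip [0.4663 0.0288] [ 0.463  -0.0624]
fj top root [0.5291 0.0411] [ 0.527  -0.0625]
mj face top tip [0.4529 0.0934] [0.4624 0.0036]
mj face root [0.5017 0.1034] [0.5122 0.0039]
pointer tip [0.5547 0.1341] [0.5702 0.0237]
index tip [0.584  0.0676] [ 0.586  -0.0472]
thick spigot [0.4844 0.0599] [ 0.4868 -0.0354]
tab tip [0.4997 0.1283] [0.5151 0.0287]
(384, 512, 3)
```

View pics/w1c.png

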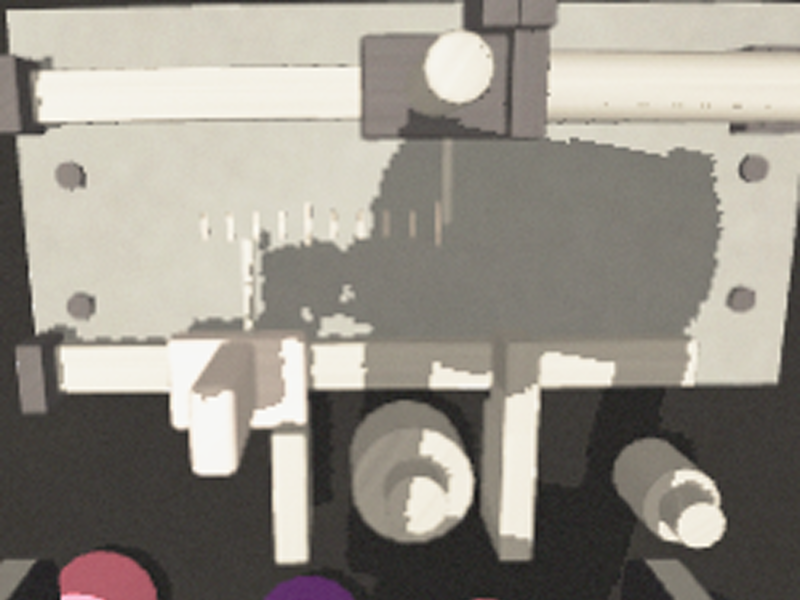

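Run:
```python
from h import *
o=ctrl.get_obs();d=ctrl.get_image("wrist");c=cam(d,o)
p=ray(c,(217.5,195),.11);q=ray(c,(150+459/3.2,60+66/3.2),.11)
M=R.from_rotvec(o["tool_rot"]).as_matrix();t=np.array(o["tool_pos"])
for P in(p,q):
    print(P,(M.T@(P-t)), P[:2]@[.981,.1944],P[:2]@[-.1944,.981])
```

```text
[0.5125173  0.13360667 0.11      ] [-0.01033551 -0.03495586  0.12150708] 0.5287526106654732 0.03143478063657851
[0.62561983 0.08623508 0.11      ] [0.09155173 0.03327343 0.12155585] 0.6304971488938507 -0.037023883126974966
```

```bash
python3 -m jog '[1,-0.0105,-0.035,0.03,0,0,0, 1,0,0,0.045,0,0,0, 1,0,0,0.045,0,0,0, 1,0,0,0.035,0,0,0, 1,0,0,0,0,0,0, 0,0,0,0,0,0,0, 0,0,0,0,0,0,0, 0,0,0,0,0,0,0, 0,0,0,0,0,0,0, 0,0,0,0,0,0,0]' 60
python3 - <<'E'
from h import *
d=ctrl.get_image("wrist");cv2.imwrite("pics/w2.png",d["image"]);o=ctrl.get_obs();print(o["tool_pos"],o["opening"],o["contact_force"],o["t"])
E
```

```text
t: 4.8
tool_pos: [0.513, 0.1349, 0.0774]
tool_rot: [-3.126, -0.307, -0.002]
contact_force: [-0.2, 0.2, 5.6]
opening: 0.0133
[0.51298932 0.134888   0.0774086 ] 0.01323576046624934 [-1.69525031  0.45011631  4.70621835] 4.85
```

View pics/w2.png

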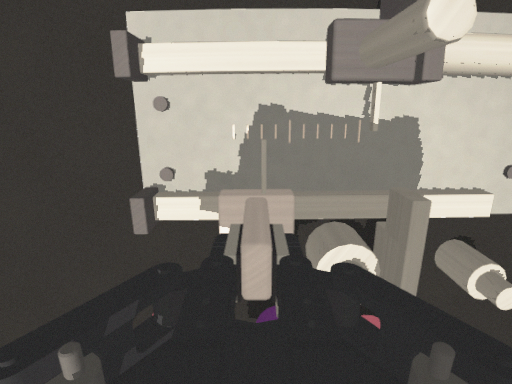

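Tab gripped (opening 13.3 mm). I'll push towards jig −y (tool +y) and watch the force.

```bash
python3 -m jog '[0,0,0.004,0,0,0,0, 0,0,0.004,0,0,0,0, 0,0,0.004,0,0,0,0, 0,0,0.004,0,0,0,0, 0,0,0,0,0,0,0]' ; python3 -m jog '[0,0,0.002,0,0,0,0, 0,0,0.001,0,0,0,0,0,0,0,0,0,0,0]'; python3 -m jog '[0,0,0.001,0,0,0,0,0,0,0,0,0,0,0]'
```

```text
t: 5.48
tool_pos: [0.5162, 0.1193, 0.0774]
tool_rot: [-3.126, -0.307, -0.003]
contact_force: [-0.6, 1.8, 6.0]
opening: 0.013
t: 5.85
tool_pos: [0.5166, 0.1176, 0.0774]
tool_rot: [-3.124, -0.307, -0.002]
contact_force: [-1.6, 5.8, 5.0]
opening: 0.0133
t: 6.1
tool_pos: [0.5168, 0.1167, 0.0774]
tool_rot: [-3.124, -0.307, -0.002]
contact_force: [-1.6, 6.7, 5.9]
opening: 0.0131
```

```bash
for i in 1; do python3 -m jog '[0,0,0.001,0,0,0,0,0,0,0.001,0,0,0,0,0,0,0,0,0,0,0]'; done; python3 -m jog '[0,0,0.001,0,0,0,0,0,0,0.001,0,0,0,0,0,0,0,0,0,0,0]'
```

```text
t: 6.48
tool_pos: [0.5172, 0.1147, 0.0774]
tool_rot: [-3.124, -0.307, -0.002]
contact_force: [-1.1, 7.5, 5.5]
opening: 0.0132
t: 6.85
tool_pos: [0.5176, 0.1128, 0.0774]
tool_rot: [-3.123, -0.307, -0.003]
contact_force: [-1.4, 6.8, 5.5]
opening: 0.0129
```

```bash
python3 -m jog '[0,0,0.001,0,0,0,0,0,0,0.001,0,0,0,0,0,0,0,0,0,0,0]'; python3 -m jog '[0,0,0.001,0,0,0,0,0,0,0.001,0,0,0,0,0,0,0,0,0,0,0]'
python3 - <<'E'
from h import *
d=ctrl.get_image("wrist");cv2.imwrite("pics/w3.png",d["image"]);o=ctrl.get_obs();print(o["tool_pos"],o["opening"],o["contact_force"],o["t"])
E
```

```text
t: 7.22
tool_pos: [0.5179, 0.1111, 0.0774]
tool_rot: [-3.123, -0.307, -0.003]
contact_force: [-1.2, 7.1, 5.1]
opening: 0.0131
t: 7.6
tool_pos: [0.518, 0.111, 0.0774]
tool_rot: [-3.119, -0.307, -0.002]
contact_force: [-2.4, 14.7, 5.9]
opening: 0.0134
[0.51795018 0.11100735 0.07742833] 0.013216323191257135 [-1.79090084 15.03035992  5.30119864] 7.65
```

View pics/w3.png

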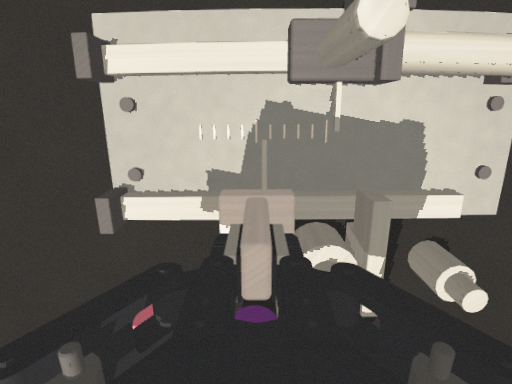

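The jaw stopped moving as the force rose from 7 to 15 N, so it is shut on the shaft and pressing. Now I release, lift and go over the post.

```bash
python3 -m jog '[1,0,0,0,0,0,0,1,0,0,0,0,0,0,1,0,0,0,0,0,0,1,0,0,0,0,0,0]'; python3 -m jog '[1,0,0,-0.04,0,0,0,1,0,0,-0.04,0,0,0,1,0.034,0.014,0,0,0,0,1,0.034,0.014,0,0,0,0,1,0.033,0.014,0,0,0,0,1,0,0,0,0,0,0]'
python3 - <<'E'
from h import *
o=ctrl.get_obs();d=ctrl.get_image("wrist");cv2.imwrite("pics/w4.png",d["image"]);M=R.from_rotvec(o["tool_rot"]).as_matrix();t=np.array(o["tool_pos"])
print(t,M.T@(np.array([.6256,.0862,.076])-t),M[:2,0],o["opening"],o["t"])
E
```

```text
t: 8.15
tool_pos: [0.5178, 0.1069, 0.0761]
tool_rot: [3.127, 0.305, -0.0]
contact_force: [-0.0, -0.1, 0.3]
opening: 0.0839
t: 8.9
tool_pos: [0.6265, 0.0847, 0.156]
tool_rot: [3.127, 0.304, -0.0]
contact_force: [-0.4, -0.3, 0.2]
opening: 0.0855
[0.62654346 0.08469792 0.15602211] [-0.00062946 -0.00166712  0.08002193] [0.98128297 0.19257137] 0.08545224752615631 8.9
```

View pics/w4.png

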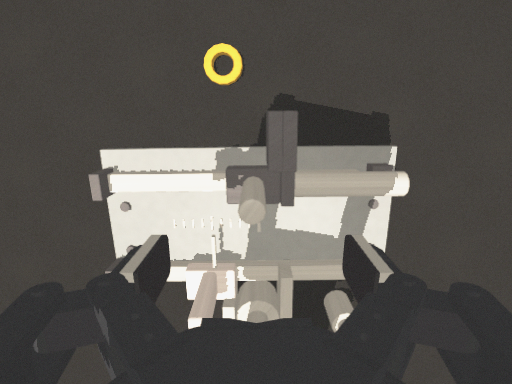

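Jaw and fixed jaw both sit against the shaft (x≈229–285), and the post top (252,213) is centred between the fingers. I descend and grip it.

```bash
python3 -m jog '[1,-0.0006,-0.0016,0.03,0,0,0,1,0,0,0.03,0,0,0,1,0,0,0.019,0,0,0,1,0,0,0,0,0,0,0,0,0,0,0,0,0,0,0,0,0,0,0,0,0,0,0,0,0,0,0,0,0,0,0,0,0,0,0,0,0,0,0,0,0]' 80
python3 - <<'E'
from h import *
o=ctrl.get_obs();d=ctrl.get_image("wrist");cv2.imwrite("pics/w5.png",d["image"]);print(o["tool_pos"],o["opening"],o["contact_force"],o["t"])
E
```

```text
t: 10.07
tool_pos: [0.6246, 0.0874, 0.0783]
tool_rot: [-3.126, -0.306, -0.001]
contact_force: [-2.3, 1.5, 4.8]
opening: 0.0182
[0.62457725 0.08736517 0.07831273] 0.018215665211090273 [-2.29752332  1.50481209  4.77092709] 10.075
```

```bash
python3 -m jog '[0,0,-0.004,0,0,0,0,0,0,-0.006,0,0,0,0,0,0,-0.006,0,0,0,0,0,0,-0.006,0,0,0,0,0,0,-0.006,0,0,0,0,0,0,-0.006,0,0,0,0,0,0,-0.006,0,0,0,0,0,0,-0.004,0,0,0,0,0,0,0,0,0,0,0]'
python3 - <<'E'
from h import *
o=ctrl.get_obs();d=ctrl.get_image("wrist");cv2.imwrite("pics/w6.png",d["image"][90:330,100:420].repeat(1,0) if 0 else cv2.resize(d["image"],(800,600),interpolation=cv2.INTER_CUBIC))
t=o["tool_pos"];print(t,o["opening"],o["contact_force"],o["t"],"disp",t[1]*.981-t[0]*.1944+.0357)
E
```

```text
t: 11.25
tool_pos: [0.6164, 0.127, 0.0783]
tool_rot: [3.12, 0.305, 0.001]
contact_force: [-1.3, -10.5, 6.2]
opening: 0.0182
[0.61635969 0.12697272 0.07830858] 0.018244412412045094 [ -1.26124633 -10.52306176   6.2482493 ] 11.25 disp 0.04043991669964612
```

View pics/w6.png

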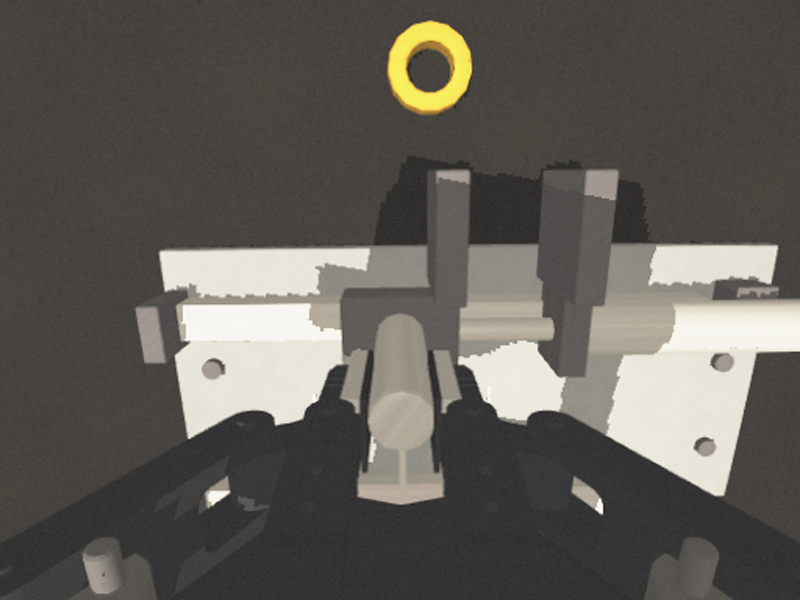

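Run:
```python
from h import *
d=cv2.imread("pics/w6.png");o=ctrl.get_obs()
a=cv2.resize(d[380:520,330:470],(560,560),interpolation=cv2.INTER_CUBIC)
a=np.clip(a.astype(float)*1.3,0,255).astype(np.uint8)
e=ctrl.get_image("side")["image"][165:245,200:320]
b=cv2.resize(e,(240,160),interpolation=cv2.INTER_CUBIC)
im=np.zeros((560,800,3),np.uint8);im[:,:560]=a;im[:160,560:]=b
cv2.imwrite("pics/w6c.png",im)
# predicted column of fins at jig y offsets
w=ctrl.get_image("wrist");c=cam(w,o);X=np.array([.981,.1944]);Y=np.array([-.1944,.981])
for yy in(-.0005,.0025,.0055):
  for xx in(.571-.002,.571-.012,.571+.02): 
    P=X*xx+Y*yy;print(xx,yy,proj(c,[[*P,.036]])*800/512)
```

```text
0.569 -0.0005 [[407.79736453 455.19298695]]
0.5589999999999999 -0.0005 [[407.70221029 473.38037738]]
0.591 -0.0005 [[408.01169703 413.27198351]]
0.569 0.0025 [[401.37042516 455.22411389]]
0.5589999999999999 0.0025 [[401.36361922 473.41283052]]
0.591 0.0025 [[401.38528683 413.29979447]]
0.569 0.0055 [[394.94227808 455.25234476]]
0.5589999999999999 0.0055 [[395.02385665 473.4421305 ]]
0.591 0.0055 [[394.75758542 413.32535834]]
```

View pics/w6c.png

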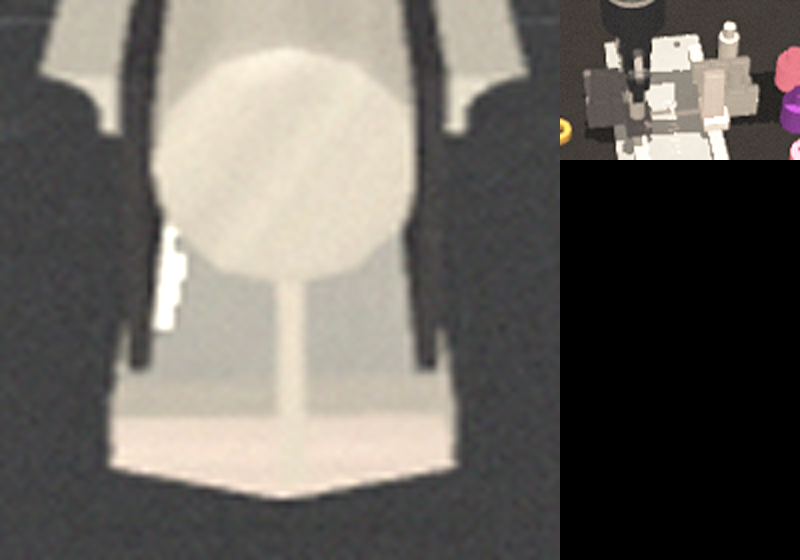

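Run:
```python
import cv2,numpy as np
a=cv2.imread("pics/w4.png")[195:285,170:290];b=cv2.imread("pics/w5.png")[180:300,200:320]
im=np.zeros((600,800,3),np.uint8);im[:600]=cv2.resize(a,(800,600),interpolation=cv2.INTER_CUBIC)
cv2.imwrite("pics/w4c.png",im)
```

```text
(no output)
```

View pics/w4c.png

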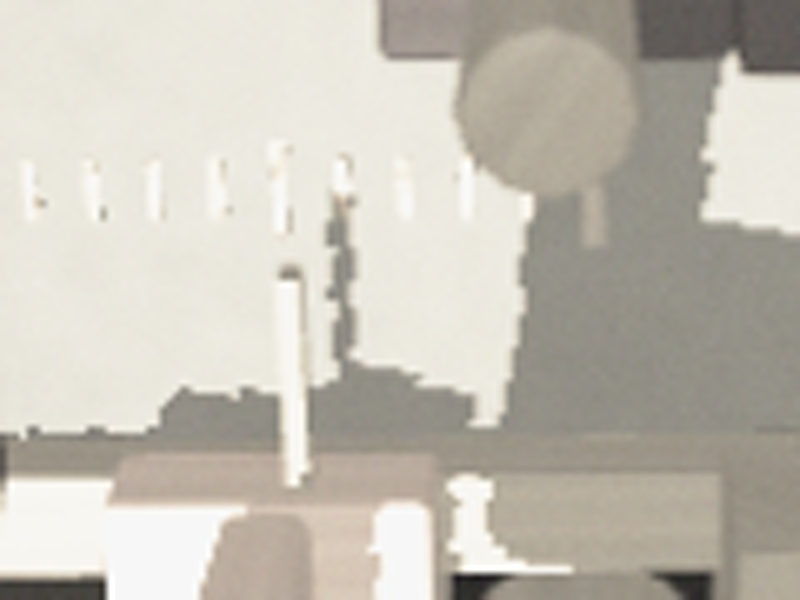

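Run:
```python
from h import *
d=ctrl.get_image("wrist")
m=R.from_matrix([[.98128,.19257,0],[.19257,-.98128,0],[0,0,-1]]).as_rotvec()
c=cam(d,dict(tool_pos=[.62654,.0847,.15602],tool_rot=m));k=120/800
f=lambda p,z:ray(c,(170+p[0]*k-.4,195+p[1]*k-.4),z)[:2]
Y=np.array([-.1944,.981]);X=np.array([.981,.1944])
a,b=f((290,272),.036),f((596,244),.036);print("gap",(a-b)@Y,"x",a@X,b@X)
t=[f(p,.0085)@Y for p in((33,190),(466,190))];print("ticks",(t[0]-t[1])/7)
o=ctrl.get_obs();p=o["tool_pos"];print(o["t"],p[1]*.981-p[0]*.1944+.0357,o["contact_force"])
```

```text
gap 0.04475201216514017 x 0.5802031597876363 0.5845983725887044
ticks 0.009905832420920625
11.45 0.040253846048507826 [ -2.00192175 -11.65287852   6.5025604 ]
```

```bash
python3 -m jog '[0,0,-0.002,0,0,0,0,0,0,-0.002,0,0,0,0,0,0,-0.0009,0,0,0,0,0,0,0,0,0,0,0,0,0,0,0,0,0,0]'
python3 - <<'E'
from h import *
o=ctrl.get_obs();d=ctrl.get_image("wrist");c=cam(d,o)
t=o["tool_pos"];print(t,o["opening"],o["contact_force"],o["t"],"disp",t[1]*.981-t[0]*.1944+.03571,o["tool_rot"])
im=d["image"];top=ctrl.get_image("top")["image"];side=ctrl.get_image("side")["image"]
z=lambda a,w,h:cv2.resize(a,(w,h),interpolation=cv2.INTER_CUBIC)
out=np.zeros((600,800,3),np.uint8)
out[:400,:400]=z(im[240:330,210:300],400,400);out[:400,400:]=z(top[180:250,190:260],400,400);out[400:,:400]=z(side[180:240,230:350],400,200)
out[400:,400:]=z(cv2.imread("pics/w5.png")[220:320,160:360],400,200)
cv2.imwrite("pics/fin.png",out)
E
```

```text
t: 12.08
tool_pos: [0.6155, 0.1314, 0.0783]
tool_rot: [3.12, 0.305, 0.0]
contact_force: [-2.6, -11.9, 6.4]
opening: 0.0179
[0.61545402 0.13137465 0.07831502] 0.017919828826721756 [ -2.56875064 -11.93012137   6.42197078] 12.075 disp 0.04494426637059216 [3.12016644e+00 3.04557175e-01 3.19915594e-04]
```

View pics/fin.png

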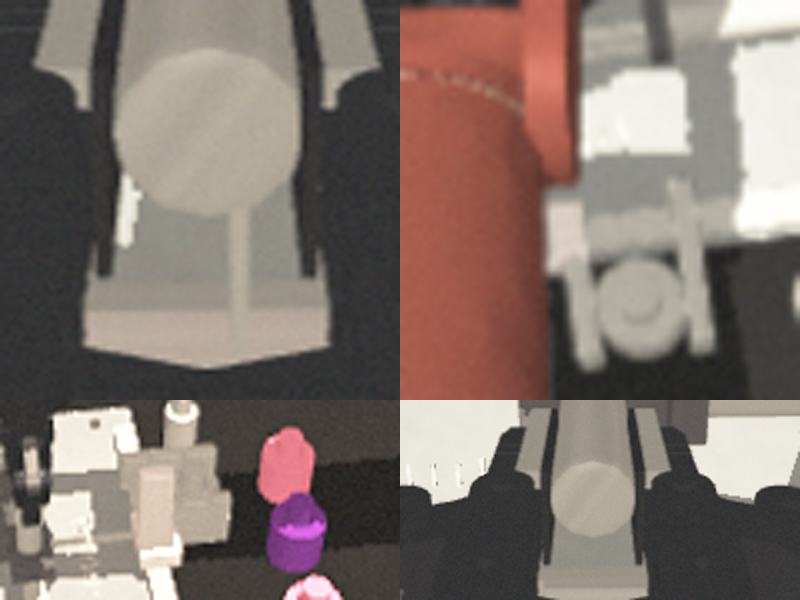

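Run:
```python
from h import *
o=ctrl.get_obs();d=ctrl.get_image("wrist");c=cam(d,o);Y=np.array([-.1944,.981])
m=R.from_matrix([[.98128,.19257,0],[.19257,-.98128,0],[0,0,-1]]).as_rotvec()
c4=cam(d,dict(tool_pos=[.62654,.0847,.15602],tool_rot=m));k=.15;s=90/400
f=lambda p,z:ray(c4,(170+p[0]*k-.4,195+p[1]*k-.4),z)[:2]@Y
g=lambda p,z:ray(c,(210+p[0]*s-.4,240+p[1]*s-.4),z)[:2]@Y
print("index-post",f((596,244),.036)-f((547,112),.11),"pointer-post now",g((240,260),.036)-g((208,131),.11))
print("post moved",g((208,131),.11)-f((547,112),.11),o["contact_force"],o["t"])
```

```text
index-post -0.005843428439822329 pointer-post now -0.0058850453856149065
post moved 0.045024868685915306 [ -1.40486343 -12.07787876   6.63498071] 12.225
```

All three checks agree, to within about 0.3 mm, that the slide is level with the pointer. The clamp is held at about 12 N, so I'm handing in.

```bash
python3 -c "
from station import ctrl
print(ctrl.finish_job())"
```

```text
the job is handed in; nothing more can be done
None
```

Both steps are done and I handed the job in at about 12 s, with the arm still holding the clamp slide against its spring.

- **Caliper:** The thick shaft was the one between the jaws. I gripped the tab and closed the jaw until it stopped moving as the force rose from 7 to 15 N, then released it. The last picture shows the shaft standing with both jaws against it. The gap measured 44.8 mm in a wrist picture.
- **Clamp slide:** I pulled the post out 44.9 mm by the arm's reading (45.0 mm in the picture) and held it there at about 12 N with an 80 N grip. Measured from the post, the pointer is at −5.9 mm and the index at −5.8 mm, so they are level to within about 0.3 mm.
- **Checks that disagreed or could not be made:**
  - A first rough estimate from the far picture put the closed gap at 42 to 46 mm; the near measurement replaced it.
  - At the end the post hides the index fin, so I worked out its level from the post's position instead of seeing it directly.
- **Everything else:** I never reached for the thin shaft, the look-alikes or the other bench items. I did not check each of them in a final picture.

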